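# Shift the stirrer drive into the green gear

## Robot

A 6-joint arm with a two-finger parallel gripper is mounted at the origin on the work surface; the furniture and walls round the work are solid. World frame = base frame: x ahead of the robot, y to its left, z up, the work surface at z = 0. Lengths are in m, angles in rad, forces in N, time in s.
With the tool pointing down it reaches from about 0.3 to 0.775 m from the base axis. Payload 14.6 kg.
Tool frame: the origin (TCP) lies at the very end of the fingers, on their centre line; the grasp point (between the pads) lies 19 mm behind it; z points along the fingers, y is the line along which they close (so a half turn about z gives the same grasp; the last joint's range is limited). The gripper opens to 94 mm and grips with 3 to 60 N. Pads are 16 mm wide; open, the fingers measure 119 mm over their backs; the gripper's body (75 mm by 177 mm) begins 78 mm behind the grasp point.
Start: joints at [1.107, 0.3, 1.521, -0, 1.321, -0.067], TCP at [0.213, 0.507, 0.205] pointing down, gripper open.
Joint ranges: [-3.03, 3.03], [-0.79, 2.21], [0.23, 2.52], [-1.04, 4.18], [0, 3.07], [-2.55, 2.55]. Speed limits (rad/s): [2.22, 2.22, 2.57, 3.14, 3.14, 3.14].

## Interface

Orientations are given as [roll, pitch, yaw] about the fixed x, y, z axes, in that order (R = Rz(yaw) Ry(pitch) Rx(roll)).
In Python, from station import * gives the robot as it stands.
- The arm moves only by the tool jog_arm, never from a script. Its argument "rows" is a list of rows, each a list of 3 entries, a list of its own where there are three numbers: the shift along the tool's x, y, z in m, then the turn about the tool's z in degrees, then the finger opening in m, from 0 to 0.094. A call has 1 to 12 rows; each row shifts and turns the commanded pose from where the row before left it, along the tool's axes as they then stand; what a row does not reach is not made up. A row lasts 1/12 s, in which the tool goes at most 41.7 mm and 7.16 degrees, less where a joint would pass 70% of its speed; a pose out of reach is approached as far as the arm can. A call is refused whole if a number of a shift passes 0.0417 or a number of a turn 7.16, either way. A call with a gripper value outside its range is refused whole. The fingers move at their own pace and stop on an object; "squeeze" is the grip in N (left out, the last holds). Time passes only in rows, so rows that do not move let the fingers close. It gives the time, the measured TCP pose, the force, the opening and the grip force at its end, in the units of the state.
- get_obs(): the state, without advancing time (a new reading comes with each control period).
- camera(name): name is "scene" or "side" or "wrist"; returns a dict with "image" (480x640x3 uint8, red, green, blue), "range_z" (480x640 float32, m along the optical axis (not along the pixel's ray), 0 where there is no reading), "K" (3x3 intrinsics, pixels), "world_from_camera" (4x4, takes a point from camera to world coordinates); the wrist camera has in their place "T_tool_cam" (4x4, takes a point from camera to tool coordinates, whose origin is the TCP and whose axes are the flange's). Camera axes: x right, y up, looking along -z (the intrinsics and any distortion apply to the point x, -y, -z); pixel columns grow to the right and rows downward; lengths in m; the calibration is good to about 2 mm. A picture is of the moment at which its call begins: read the wrist's pose just before it.
- hand_in(): hands the job in; it is judged then, once.
Trained networks look in a picture, given as the dict that the camera call returned (one of the last four; its "shot" number tells which), for a name from the list of things; names that differ only in an ending like _2 or _b are one class to them, and where a whole thing is asked for, a point or a joint stands for the part that bears it (a point fixed in the world has none). Each returns a list of dicts, best first, with "p" (0 to 1); they miss things now and then, are a little off and sometimes report something else, mostly with a low value. They report only what shows in the picture. A call takes as long as a camera call.
- search_frame(label, picture): "at" ([column, row] as shares, 0 to 1, of the picture: columns of its width, rows of its height, amid what is visible of it).
- spot_point(label, picture): "at" ([column, row] as shares, 0 to 1, of the picture: columns of its width, rows of its height: a listed point, or the origin of a listed thing).
The state is a dict: "time_s": time; "qpos": joint angles; "joint_vel": joint speeds; "tau": joint torques, N m; "ee_pos": TCP position; "eef_rot": TCP orientation; "force": force on the tool from outside, world axes, zero at the start; "moment": the same for the moment, N m; "grip_width": finger opening in m; "grip_force": force on a finger pad.
Only numpy, scipy, OpenCV 4.12 (cv2) and the standard library are available. Lean on these libraries where they do the work, as an engineer would, in place of code of your own. Each camera call takes 0.05 s, during which the arm holds its last target. There are 200 camera calls.

## Task

The stirrer's gear drive stands in park: push its gear lever out of the park slot, across through the channel and fully home into the slot marked with the green dot, without entering any other marked slot. Only push the lever with the fingers, do not grip it or force it, leave it resting there, and leave everything else on the table alone.

Things in the scene. Friction and masses are not known exactly. Their poses are not given: they have to be found in the camera images.
- selector: grey stirrer gear drive, fixed. Housing 130 (its x) x 124 (its y) mm; top of the bright gate plate 105 mm above the table. Blue motor on its -y side (90 mm long, 84 mm high), steel coupling on +y. Origin: centre of its underside, on the table. Its x points away from the robot ('far'), y left, turned up to 0.3 rad. The lever's pivot is on its z axis, 15 mm above the table.
- gate (a point): centre of the gate plate's top; axes as the drive. An 18 mm wide cross channel runs along y through it. 18 mm wide slots lead off along x: at y = +27 and -27 mm both far and near (the four marked slots, ends 37 mm from the middle), and at y = 0 near only (the unmarked park slot). Solid metal between the slots, corners rounded. The lever's 11 mm shaft passes through.
- knob (a point): centre of the lever's black ball knob, 36 mm diameter, 165 mm from the pivot along the lever: 180 mm above the table when upright, about 165 to 173 mm when leaned into a slot. z points up along the lever. Below it is an 18 mm collar, then bare 11 mm shaft. The knob travels about 48 mm from the middle each way, fore-and-aft and sideways.
- gate_pin (a point): point of the lever's axis at the gate plate, 91.5 mm from the pivot along the lever. With the lever fully home in a marked slot it lies 22 mm (horizontally) from the centre of that slot's dot.
- shift (a joint): fore-and-aft lean of the lever, rad: 0 upright (in the cross channel), positive to the drive's far side (+x), negative near. Slot ends at about +0.298 and -0.298. Starts in the near park slot at -0.29 to -0.22. Stiff, no spring: about 2 N at the knob moves it and it stays where it is left.
- cross (a joint): sideways lean of the lever, rad: 0 in the middle (park slot), positive to the drive's +y. End stops at about +0.301 and -0.301, in line with the marked slots (within about 0.02 of the stop it enters freely; the rounded corners guide it a little further off). Stiff, no spring: about 2 N at the knob moves it.
- dot_red: flat red dot, 18 mm diameter, 1.6 mm thick, stuck on the gate plate just beyond the closed end of the slot that it marks: at x = +-48.5 mm, y = +-27 mm in the drive's frame. Origin: centre of its underside. Which dot is at which of the four slots changes from run to run.
- dot_yellow: flat yellow dot, 18 mm diameter, 1.6 mm thick, stuck on the gate plate just beyond the closed end of the slot that it marks: at x = +-48.5 mm, y = +-27 mm in the drive's frame. Origin: centre of its underside. Which dot is at which of the four slots changes from run to run.
- dot_green: flat green dot, 18 mm diameter, 1.6 mm thick, stuck on the gate plate just beyond the closed end of the slot that it marks: at x = +-48.5 mm, y = +-27 mm in the drive's frame. Origin: centre of its underside. Which dot is at which of the four slots changes from run to run. This marks the slot wanted.
- dot_blue: flat blue dot, 18 mm diameter, 1.6 mm thick, stuck on the gate plate just beyond the closed end of the slot that it marks: at x = +-48.5 mm, y = +-27 mm in the drive's frame. Origin: centre of its underside. Which dot is at which of the four slots changes from run to run.
- buffer_bottle: a white calibration-buffer bottle with a yellow cap, 50 mm across, 100 mm tall, loose, a bystander to be left alone. Origin: centre of its underside.
- small_beaker: a small glass beaker, 55 mm across, 60 mm tall, loose, a bystander to be left alone. Origin: centre of its underside.
- vial: a glass vial with a black cap, 22 mm across, 54 mm tall, loose, a bystander to be left alone. Origin: centre of its underside.
- dish: a flat glass dish with dark residue, 64 mm across, 14 mm tall, loose, a bystander to be left alone. Origin: centre of its underside.

How it is judged:
By the outcome, as a careful person would: the job done as asked, in the order asked, and still so for the second after the job is handed in, with the robot touching nothing.
It also fails if it takes over 48 s, if anything falls off the work surface, if the arm or the gripper's body presses on something with over 40 N, if the wrist force passes 120 N, or if a joint passes its speed limit or range.

## Working session

There is one attempt and no reset: what is moved stays moved. The work goes in short steps, Python scripts to look and compute and a tool call to move; the robot and the scene stay as the last step left them, time stands still between calls to the robot, and variables do not carry over. Pictures are saved under pics/ and viewed, at most 10 in all, crops included, and the job is handed in when it is done.

Besides the shell and the picture viewer there is one more tool, called after ">>>" by a JSON object that holds its "method" and its "body". jog_arm: Moves the arm, as the interface text tells. Its arguments: {"type":"object","properties":{"rows":{"type":"array","items":{"type":"array"}},"squeeze":{"type":"number"}},"required":["rows"]}

```bash
mkdir -p pics
cat > h.py <<'E'
from station import *
import numpy as np, cv2
from scipy.spatial.transform import Rotation as R
def deproj(c,u,v,z=None,plane=None):
    K=c["K"];T=c["world_from_camera"]
    d=np.array([(u-K[0,2])/K[0,0],-(v-K[1,2])/K[1,1],-1.0])
    if plane is not None:
        dw=T[:3,:3]@d; return T[:3,3]+dw*(plane-T[2,3])/dw[2]
    return T[:3,3]+T[:3,:3]@(d*z)
def find(c,label,plane=None,f=None):
    out=[]
    for r in (f or spot_point)(label,c)[:2]:
        u,v=r["at"][0]*640,r["at"][1]*480
        z=float(c["range_z"][min(int(v),479),min(int(u),639)])
        out.append((round(r["p"],2),round(u),round(v),deproj(c,u,v,z).round(4).tolist(),None if plane is None else deproj(c,u,v,plane=plane).round(4).tolist()))
    return out
E
python3 - <<'E'
from h import *
for n in ("scene","side"):
    c=camera(n); cv2.imwrite(f"pics/{n}0.png",c["image"][:,:,::-1]); print(n,c["world_from_camera"].round(3).tolist(),[k for k in c])
    for l,p in (("selector",0),("gate",.105),("knob",.17),("dot_red",.105),("dot_yellow",.105),("dot_green",.105),("dot_blue",.105),("buffer_bottle",0),("small_beaker",0),("vial",0),("dish",0)):
        print(l,find(c,l,p))
o=get_obs();print(o["time_s"],o["ee_pos"],o["eef_rot"])
E
```

```text
scene [[0.605, -0.661, 0.444, 0.879], [0.796, 0.498, -0.345, -0.414], [0.007, 0.562, 0.827, 1.029], [0.0, 0.0, 0.0, 1.0]] ['image', 'range_z', 'K', 'world_from_camera', 'shot']
selector [(0.71, 250, 364, [0.5067, -0.2712, 0.1026], [0.4655, -0.2553, 0.0])]
gate [(0.59, 243, 339, [0.4534, -0.2523, 0.0769], [0.466, -0.2571, 0.105])]
knob [(0.89, 223, 299, [0.427, -0.2584, 0.1861], [0.4184, -0.2555, 0.17])]
dot_red [(0.22, 334, 326, [0.5159, -0.1062, 0.0487], [0.5367, -0.1239, 0.105])]
dot_yellow [(0.39, 216, 324, [0.4173, -0.2777, 0.1066], [0.4165, -0.2775, 0.105]), (0.37, 332, 329, [0.5141, -0.1102, 0.0412], [0.5377, -0.1298, 0.105])]
dot_green [(0.55, 241, 306, [0.4129, -0.2265, 0.1058], [0.4125, -0.2263, 0.105])]
dot_blue [(0.63, 251, 367, [0.5146, -0.273, 0.105], [0.5146, -0.273, 0.105])]
buffer_bottle [(0.61, 414, 203, [0.4418, 0.133, 0.1391], [0.3735, 0.2186, 0.0])]
small_beaker [(0.76, 335, 327, [0.5169, -0.1053, 0.0452], [0.5002, -0.0911, 0.0])]
vial [(0.74, 211, 297, [0.3245, -0.2443, 0.0273], [0.3094, -0.2397, 0.0]), (0.73, 217, 328, [0.4222, -0.2803, 0.1048], [0.3705, -0.2651
[... 586 characters left out ...]
0, 321, [0.4185, -0.279, 0.1049], [0.4184, -0.2791, 0.105]), (0.22, 372, 284, [0.4067, -0.2643, 0.1824], [0.4608, -0.1856, 0.105])]
dot_green [(0.55, 365, 305, [0.4165, -0.2318, 0.1054], [0.4168, -0.2314, 0.105])]
dot_blue [(0.54, 423, 301, [0.5167, -0.2702, 0.1055], [0.5172, -0.2697, 0.105]), (0.36, 382, 308, [0.435, -0.2578, 0.1116], [0.4394, -0.2517, 0.105])]
buffer_bottle [(0.77, 254, 237, [0.2653, -0.0846, 0.2139], [0.3738, 0.2057, 0.0])]
small_beaker [(0.71, 360, 291, [0.4292, -0.193, 0.1043], [0.4976, -0.088, 0.0])]
vial [(0.47, 317, 367, [0.2641, -0.3326, 0.1137], [0.3135, -0.2388, 0.0])]
dish []
1.2 [0.21255533 0.50725114 0.20545278] [-3.14159206e+00 -1.32132579e-05  2.74480576e+00]
```

View pics/scene0.png

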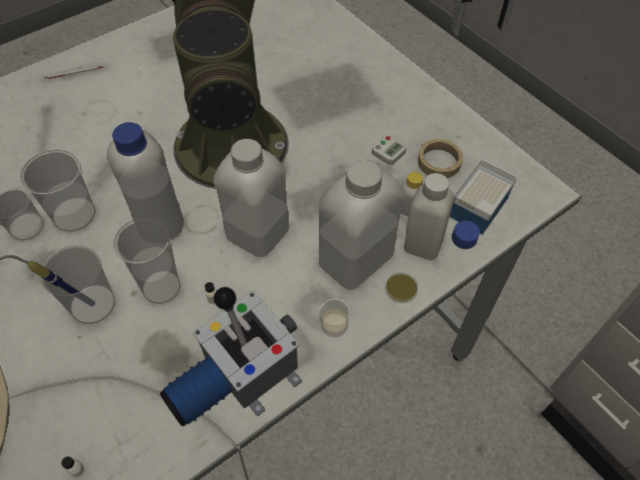

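View pics/side0.png

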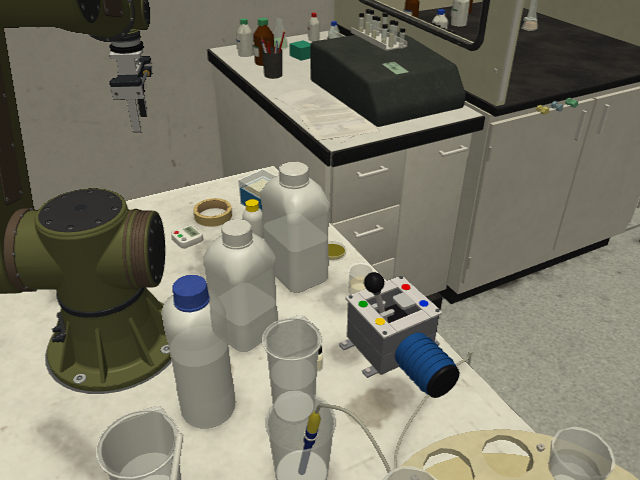

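The scene shows green at the near-left slot (241,306), yellow near-right (216,324), red far-left and blue far-right. The knob is near-middle (223,299). Next I'll refine the drive pose from the dot colours and map the tall obstacles.

Run:
```python
from h import *
P={}
for n in ("scene","side"):
    c=camera(n); hsv=cv2.cvtColor(c["image"],cv2.COLOR_RGB2HSV)
    K=c["K"];u,v=np.meshgrid(np.arange(640),np.arange(480));z=c["range_z"].astype(float)
    d=np.stack([(u-K[0,2])/K[0,0]*z,-(v-K[1,2])/K[1,1]*z,-z],-1)
    W=d@c["world_from_camera"][:3,:3].T+c["world_from_camera"][:3,3]
    roi=(np.hypot(W[...,0]-.465,W[...,1]+.249)<.085)&(abs(W[...,2]-.106)<.008)&(hsv[...,1]>130)&(hsv[...,2]>80)
    for k,(a,b) in dict(red=(172,188),yellow=(20,34),green=(45,80),blue=(100,125)).items():
        h=hsv[...,0].astype(int); h=np.where((k=="red")&(h<8),h+180,h)
        m=roi&(h>=a)&(h<=b); uu=np.median(u[m]) if m.any() else 0
        if m.any(): q=deproj(c,u[m].mean(),v[m].mean(),plane=.1066); print(n,k,m.sum(),q.round(4)); P.setdefault(k,[]).append(q[:2])
    kn=(W[...,2]>.15)&(np.hypot(W[...,0]-.42,W[...,1]+.255)<.06); p=W[kn]
    A=np.c_[2*p,np.ones(len(p))]; s=np.linalg.lstsq(A,(p**2).sum(1),rcond=None)[0]
    print("knob",kn.sum(),s[:3].round(4),np.sqrt(s[3]+s[:3]@s[:3]).round(4), "top",p[:,2].max())
    # tall map (exclude z=0)
    t=(z>0)&(W[...,2]>.12)&(W[...,0]>.05)&(W[...,0]<.9)&(abs(W[...,1])<.65)
    g={}
    for x,y,zz in W[t]: k=(int(x//.06),int(y//.06)); g.setdefault(k,[]).append(zz)
    print({(round(k[0]*.06,2),round(k[1]*.06,2)):round(max(q),2) for k,q in sorted(g.items()) if len(q)>8})
m={k:np.mean(x,0) for k,x in P.items()}
L=dict(green=(-48.5,27),yellow=(-48.5,-27),red=(48.5,27),blue=(48.5,-27))
a=np.array([L[k] for k in m])/1e3;b=np.array([m[k] for k in m]);ac=a-a.mean(0);bc=b-b.mean(0)
th=np.arctan2((ac[:,0]*bc[:,1]-ac[:,1]*bc[:,0]).sum(),(ac*bc).sum());Q=np.array([[np.cos(th),-np.sin(th)],[np.sin(th),np.cos(th)]])
t=b.mean(0)-Q@a.mean(0);print("yaw",th,"centre",t,"resid",((a@Q.T+t)-b).round(4).tolist())
```

```text
scene red 74 [ 0.513  -0.2236  0.1066]
scene yellow 72 [ 0.4183 -0.2816  0.1066]
scene green 55 [ 0.4162 -0.2279  0.1066]
scene blue 76 [ 0.5152 -0.2774  0.1066]
knob 432 [ 0.4183 -0.2525  0.1708] 0.0193 top 0.19357189158490562
{(0.0, -0.12): np.float64(0.28), (0.0, -0.06): np.float64(0.31), (0.0, 0.0): np.float64(0.31), (0.06, -0.3): np.float64(0.28), (0.06, -0.24): np.float64(0.28), (0.06, -0.12): np.float64(0.29), (0.06, -0.06): np.float64(0.31), (0.06, 0.0): np.float64(0.31), (0.12, -0.48): np.float64(0.13), (0.12, -0.42): np.float64(0.13), (0.12, -0.3): np.float64(0.28), (0.12, -0.24): np.float64(0.28), (0.12, -0.06): np.float64(0.27), (0.12, 0.0): np.float64(0.26), (0.18, -0.54): np.float64(0.24), (0.18, -0.48): np.float64(0.22), (0.18, -0.42): np.float64(0.13), (0.18, -0.36): np.float64(0.17), (0.18, -0.3): np.float64(0.17), (0.18, -0.18): np.float64(0.22), (0.18, -0.12): np.float64(0.25), (0.18, -0.06): np.float64(0.24), (0.18, 0.42): np.float64(0.31), (0.18, 0.54): np.float64(0.27), (0.24, -0.48): np.float64(0.13), (0.24, -0.36): np.float64(0.17), (0.24, -0.3): np.float64(0.
[... 2490 characters left out ...]
0.42): np.float64(0.51), (0.24, 0.48): np.float64(0.5), (0.24, 0.54): np.float64(0.35), (0.3, -0.66): np.float64(0.2), (0.3, -0.6): np.float64(0.2), (0.3, -0.06): np.float64(0.21), (0.3, 0.0): np.float64(0.23), (0.3, 0.06): np.float64(0.22), (0.36, -0.66): np.float64(0.21), (0.36, -0.6): np.float64(0.2), (0.36, -0.3): np.float64(0.19), (0.36, -0.06): np.float64(0.23), (0.36, 0.0): np.float64(0.27), (0.36, 0.06): np.float64(0.26), (0.42, -0.66): np.float64(0.2), (0.42, -0.3): np.float64(0.19), (0.42, -0.06): np.float64(0.23), (0.42, 0.0): np.float64(0.27)}
yaw 0.043189934762786535 centre [ 0.4645563  -0.25229373] resid [[-0.0001, -0.0001], [0.0002, -0.0], [-0.0002, 0.0002], [0.0001, -0.0001]]
```

>>> {"method": "jog_arm", "body": {"rows": [[[0, 0, -0.03], 6.5, 0], [[0, 0, -0.03], 6.5, 0], [[0, 0, -0.03], 6.5, 0], [[0, 0, -0.03], 6.5, 0], [[0, 0, -0.03], 6.5, 0], [[0, 0, -0.01], 6.5, 0], [[0, 0, 0], 6.5, 0], [[0, 0, 0], 6.5, 0], [[0, 0, 0], 6.5, 0], [[0, 0, 0], 6.3, 0], [[0, 0, 0], 0, 0]]}}

```text
time_s: 2.22
ee_pos: [0.2125, 0.5072, 0.3654]
eef_rot: [-3.142, 0.0, 1.609]
force: [0.7, -0.4, 0.3]
grip_width: 0.0239
grip_force: 0.0
```

>>> {"method": "jog_arm", "body": {"rows": [[[0, 0.03, 0], 0, 0], [[0, 0.03, 0], 0, 0], [[0, 0.03, 0], 0, 0], [[0, 0.03, 0], 0, 0], [[0, 0.03, 0], 0, 0], [[0, 0.03, 0], 0, 0], [[0, 0, 0], 0, 0], [[0, 0, 0], 0, 0]]}}

```text
time_s: 2.88
ee_pos: [0.3935, 0.5147, 0.3643]
eef_rot: [-3.14, 0.001, 1.615]
force: [-0.9, -0.3, 0.2]
grip_width: 0.0006
grip_force: 0.0
```

>>> {"method": "jog_arm", "body": {"rows": [[[-0.035, 0, 0], 0, 0], [[-0.035, 0, 0], 0, 0], [[-0.035, 0, 0], 0, 0], [[-0.035, 0, 0], 0, 0], [[-0.035, 0, 0], 0, 0], [[-0.035, 0, 0], 0, 0], [[-0.035, 0, 0], 0, 0], [[-0.035, 0, 0], 0, 0], [[-0.035, 0, 0], 0, 0], [[-0.035, 0, 0], 0, 0], [[-0.035, 0, 0], 0, 0], [[0, 0, 0], 0, 0]]}}

```text
time_s: 3.88
ee_pos: [0.4082, 0.1269, 0.3661]
eef_rot: [3.14, 0.0, 1.614]
force: [-0.0, 0.6, 1.5]
grip_width: 0.0001
grip_force: 0.0
```

>>> {"method": "jog_arm", "body": {"rows": [[[-0.035, -0.005, 0], 0, 0], [[-0.035, -0.005, 0], 0, 0], [[-0.035, -0.005, 0], 0, 0], [[-0.035, -0.005, 0], 0, 0], [[-0.035, -0.005, 0], 0, 0], [[-0.035, -0.005, 0], 0, 0], [[-0.035, -0.005, 0], 0, 0], [[-0.035, -0.005, 0], 0, 0], [[-0.035, -0.005, 0], 0, 0], [[-0.035, -0.005, 0], 0, 0], [[-0.035, 0, 0], 0, 0], [[0, 0, 0], 0, 0]]}}

```text
time_s: 4.88
ee_pos: [0.3752, -0.2594, 0.3648]
eef_rot: [-3.141, -0.0, 1.614]
force: [-0.6, 0.3, -0.6]
grip_width: 0.0006
grip_force: 0.0
```

```bash
cat >> h.py <<'E'
TH=.0432;CEN=np.array([.4646,-.2523]);QD=np.array([[np.cos(TH),-np.sin(TH)],[np.sin(TH),np.cos(TH)]])
def state():
    o=get_obs();print("t",o["time_s"],"tcp drive mm",((np.array(o["ee_pos"][:2])-CEN)@QD*1e3).round(1),"z",round(o["ee_pos"][2],4),"yaw",o["eef_rot"][2],"F",np.round(o["force"],1))
def knob(n):
    c=camera(n);K=c["K"];u,v=np.meshgrid(np.arange(640),np.arange(480));z=c["range_z"].astype(float)
    d=np.stack([(u-K[0,2])/K[0,0]*z,-(v-K[1,2])/K[1,1]*z,-z],-1)
    W=d@c["world_from_camera"][:3,:3].T+c["world_from_camera"][:3,3]
    m=(c["image"].max(-1)<70)&(W[...,2]>.15)&(W[...,2]<.21)&(np.hypot(W[...,0]-.4646,W[...,1]+.2523)<.085)
    p=W[m]
    if len(p)<40: print(n,"few",len(p));return c
    from scipy.optimize import least_squares
    s=least_squares(lambda q:np.linalg.norm(p-q,axis=1)-.018,p.mean(0)-[0,0,.01],loss="soft_l1",f_scale=.001)
    print(n,len(p),"knob drive mm",((s.x[:2]-CEN)@QD*1e3).round(1),"z",s.x[2].round(4),"cost",(s.cost/len(p))**.5);return c
E
python3 -c "
from h import *
state();knob('scene');knob('side')"
```

```text
t 4.8833 tcp drive mm [-89.6  -3.3] z 0.3648 yaw 1.6136724379710823 F [-0.6  0.3 -0.6]
scene 406 knob drive mm [-45.7   1.6] z 0.1724 cost 0.0007743221834025346
side 332 knob drive mm [-47.9   2.3] z 0.1735 cost 0.0007996395373348393
```

>>> {"method": "jog_arm", "body": {"rows": [[[0.002, 0, 0.03], 0, 0], [[0.003, 0, 0.03], 0, 0], [[0, 0, 0.03], 0, 0], [[0, 0, 0.03], 0, 0], [[0, 0, 0.03], 0, 0], [[0, 0, 0.03], 0, 0], [[0, 0, 0.02], 0, 0], [[0, 0, 0.01], 0, 0], [[0, 0, 0], 0, 0], [[0, 0, 0], 0, 0]]}}

```text
time_s: 5.82
ee_pos: [0.3759, -0.2509, 0.1565]
eef_rot: [3.141, 0.001, 1.615]
force: [0.3, -0.8, -1.0]
grip_width: 0.0004
grip_force: 0.0
```

>>> {"method": "jog_arm", "body": {"rows": [[[0, 0.005, 0], 0, 0], [[0, 0.005, 0], 0, 0], [[0, 0.005, 0], 0, 0], [[0, 0.005, 0], 0, 0], [[0, 0.005, 0], 0, 0], [[0, 0.005, 0], 0, 0], [[0, 0, 0], 0, 0]]}}

```text
time_s: 6.4
ee_pos: [0.4061, -0.2501, 0.1554]
eef_rot: [3.142, -0.0, 1.614]
force: [-2.3, 0.1, 0.5]
grip_width: 0.0003
grip_force: 0.7
```

```bash
python3 -c "
from h import *
state();knob('scene');c=knob('side');cv2.imwrite('pics/s1.png',cv2.resize(c['image'][200:400,280:500,::-1],None,fx=2.5,fy=2.5))"
```

```text
t 6.4 tcp drive mm [-58.4   4.7] z 0.1554 yaw 1.6141711989877918 F [-2.3  0.1  0.5]
scene 93 knob drive mm [-27.8   0.1] z 0.1733 cost 0.0013326943904334605
side 311 knob drive mm [-30.4   2.2] z 0.1776 cost 0.0012834862536716485
```

View pics/s1.png

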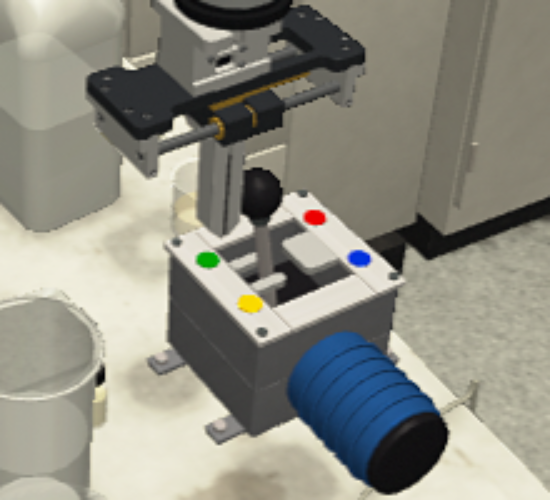

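The side view shows the closed fingers touching the knob's near side, with the knob already partly out of park and the dots clear. I'll keep pushing to the channel.

>>> {"method": "jog_arm", "body": {"rows": [[[-0.003, 0.004, 0], 0, 0], [[0, 0.005, 0], 0, 0], [[0, 0.005, 0], 0, 0], [[0, 0.005, 0], 0, 0], [[0, 0.005, 0], 0, 0], [[0, 0.003, 0], 0, 0], [[0, 0, 0], 0, 0], [[0, 0, 0], 0, 0]]}}

```text
time_s: 7.17
ee_pos: [0.4326, -0.2519, 0.1553]
eef_rot: [3.142, -0.0, 1.614]
force: [-0.4, 0.0, -0.5]
grip_width: 0.0005
grip_force: 0.2
```

```bash
python3 -c "
from h import *
state();knob('scene');c=knob('side')"
```

```text
t 7.1667 tcp drive mm [-32.    1.8] z 0.1553 yaw 1.6140858038783545 F [-0.4  0.  -0.5]
scene few 36
side 282 knob drive mm [-4.1  2.1] z 0.1803 cost 0.0012981067085518045
```

>>> {"method": "jog_arm", "body": {"rows": [[[0, 0.003, 0], 0, 0], [[0, 0, 0], 0, 0], [[0, 0, 0], 0, 0], [[0, -0.015, 0], 0, 0], [[0, 0, 0], 0, 0]]}}

```text
time_s: 7.68
ee_pos: [0.4193, -0.2524, 0.1553]
eef_rot: [-3.141, -0.0, 1.614]
force: [-0.1, -0.0, 0.3]
grip_width: 0.0005
grip_force: 0.0
```

>>> {"method": "jog_arm", "body": {"rows": [[[-0.02, 0, -0.03], 0, 0], [[-0.02, 0, -0.03], 0, 0], [[0, 0, -0.01], 0, 0], [[0, 0.02, 0], 0, 0], [[0, 0.023, 0], 0, 0], [[0, 0, 0], 0, 0], [[0, 0, 0], 0, 0]]}}

```text
time_s: 8.27
ee_pos: [0.4656, -0.2901, 0.2247]
eef_rot: [-3.141, -0.001, 1.615]
force: [0.1, 0.2, -0.8]
grip_width: 0.0005
grip_force: 0.0
```

```bash
python3 -c "
from h import *
state();knob('scene');c=knob('side')"
```

```text
t 8.2667 tcp drive mm [ -0.7 -37.8] z 0.2247 yaw 1.6147452286654536 F [ 0.1  0.2 -0.8]
scene 44 knob drive mm [1.2 2.2] z 0.1793 cost 0.0006442860061199458
side 329 knob drive mm [-0.8  2.1] z 0.1801 cost 0.000853462799497354
```

>>> {"method": "jog_arm", "body": {"rows": [[[0, 0, 0.03], 0, 0], [[0, 0, 0.03], 0, 0], [[0, 0, 0.01], 0, 0], [[0, 0, 0], 0, 0]]}}

```text
time_s: 8.7
ee_pos: [0.4638, -0.29, 0.1534]
eef_rot: [-3.138, -0.003, 1.613]
force: [0.3, -0.1, 0.1]
grip_width: 0.0003
grip_force: 0.0
```

>>> {"method": "jog_arm", "body": {"rows": [[[0.006, 0, 0], 0, 0], [[0.006, 0, 0], 0, 0], [[0.005, 0, 0], 0, 0], [[0.005, 0, 0], 0, 0], [[0.005, 0, 0], 0, 0], [[0.005, 0, 0], 0, 0], [[0.005, 0, 0], 0, 0], [[0.005, 0, 0], 0, 0], [[0.005, 0, 0], 0, 0], [[0.005, 0, 0], 0, 0], [[0, 0, 0], 0, 0], [[0, 0, 0], 0, 0]]}}

```text
time_s: 9.7
ee_pos: [0.4629, -0.2383, 0.1554]
eef_rot: [-3.141, -0.0, 1.614]
force: [0.6, 0.2, 0.3]
grip_width: 0.0006
grip_force: 0.0
```

```bash
python3 -c "
from h import *
state();knob('scene');c=knob('side')"
```

```text
t 9.7 tcp drive mm [-1.1 14.1] z 0.1554 yaw 1.6142777677312496 F [0.6 0.2 0.3]
scene 166 knob drive mm [ 2.9 40.8] z 0.1742 cost 0.0018366493606211253
side 181 knob drive mm [-0.2 39.6] z 0.1754 cost 0.001737574570674154
```

>>> {"method": "jog_arm", "body": {"rows": [[[0.003, 0, 0], 0, 0], [[0.003, 0, 0], 0, 0], [[0.002, 0, 0], 0, 0], [[0, 0, 0], 0, 0], [[0, 0, 0], 0, 0]]}}

```text
time_s: 10.22
ee_pos: [0.4626, -0.2305, 0.1555]
eef_rot: [3.142, -0.0, 1.614]
force: [-0.3, -0.3, 0.4]
grip_width: 0.0004
grip_force: 0.0
```

```bash
python3 -c "
from h import *
state();knob('scene');c=knob('side')"
```

```text
t 10.2167 tcp drive mm [-1.1 21.9] z 0.1555 yaw 1.614012318998492 F [-0.3 -0.3  0.4]
scene 154 knob drive mm [ 3.1 43.5] z 0.1728 cost 0.0021033456988668793
side 181 knob drive mm [ 0.1 45. ] z 0.1738 cost 0.0018045972505621214
```

>>> {"method": "jog_arm", "body": {"rows": [[[0.002, 0, 0], 0, 0], [[0, 0, 0], 0, 0], [[0, 0, 0], 0, 0]]}}

```text
time_s: 10.57
ee_pos: [0.4624, -0.2288, 0.1554]
eef_rot: [-3.142, 0.0, 1.614]
force: [0.4, -3.4, -2.7]
grip_width: 0.0007
grip_force: 1.7
```

>>> {"method": "jog_arm", "body": {"rows": [[[0.001, 0, 0], 0, 0], [[0, 0, 0], 0, 0], [[0, 0, 0], 0, 0]]}}

```text
time_s: 10.82
ee_pos: [0.4623, -0.228, 0.1553]
eef_rot: [-3.141, 0.001, 1.614]
force: [0.2, -6.2, -3.4]
grip_width: 0.0006
grip_force: 2.8
```

>>> {"method": "jog_arm", "body": {"rows": [[[-0.014, 0, 0], 0, 0], [[0, 0, 0], 0, 0], [[0, 0.02, -0.03], 0, 0], [[0, 0.025, -0.03], 0, 0], [[0.01, 0, -0.01], 0, 0], [[0.028, 0, 0], 0, 0], [[0, 0, 0], 0, 0], [[0, 0, 0], 0, 0]]}}

```text
time_s: 11.48
ee_pos: [0.5061, -0.201, 0.2253]
eef_rot: [-3.141, -0.0, 1.615]
force: [-1.0, 0.2, 1.0]
grip_width: 0.0002
grip_force: 0.0
```

```bash
python3 -c "
from h import *
state();knob('scene');c=knob('side');cv2.imwrite('pics/s2.png',cv2.resize(c['image'][200:400,280:500,::-1],None,fx=2.5,fy=2.5))"
```

```text
t 11.4833 tcp drive mm [43.7 49.5] z 0.2253 yaw 1.6152483774782183 F [-1.   0.2  1. ]
scene 316 knob drive mm [ 1.6 49.3] z 0.1713 cost 0.0007645347858913626
side 333 knob drive mm [-1.  49.7] z 0.1724 cost 0.0008514334694295434
```

View pics/s2.png

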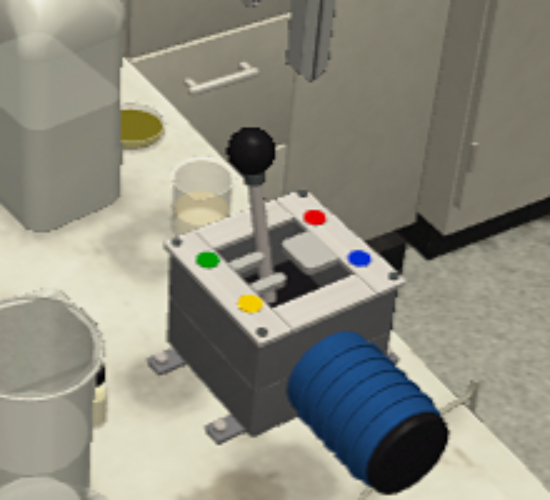

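The lever stands upright in the channel at the left stop, with its knob at crop (250,150). Next I'll push it toward green from the far side.

>>> {"method": "jog_arm", "body": {"rows": [[[0, 0, 0.03], 0, 0], [[0, 0, 0.03], 0, 0], [[0, 0, 0.016], 0, 0], [[0, 0, 0], 0, 0], [[0, 0, 0], 0, 0]]}}

```text
time_s: 12.0
ee_pos: [0.506, -0.2023, 0.1492]
eef_rot: [-3.14, -0.001, 1.613]
force: [0.4, -0.8, 0.6]
grip_width: 0.0006
grip_force: 0.0
```

>>> {"method": "jog_arm", "body": {"rows": [[[0, -0.006, 0], 0, 0], [[0, -0.006, 0], 0, 0], [[0, -0.006, 0], 0, 0], [[0, -0.005, 0], 0, 0], [[0, -0.005, 0], 0, 0], [[0, -0.005, 0], 0, 0], [[0, 0, 0], 0, 0]]}}

```text
time_s: 12.58
ee_pos: [0.4727, -0.2033, 0.1498]
eef_rot: [3.141, 0.0, 1.614]
force: [1.7, 0.2, 1.3]
grip_width: 0.0006
grip_force: 0.5
```

```bash
python3 -c "
from h import *
state();knob('scene');c=knob('side')"
```

```text
t 12.5833 tcp drive mm [10.2 48.6] z 0.1498 yaw 1.6135734073382484 F [1.7 0.2 1.3]
scene 95 knob drive mm [ 3.7 32.1] z 0.1706 cost 0.002385980890755792
side 352 knob drive mm [-19.8  49.1] z 0.1715 cost 0.0013991919297209874
```

>>> {"method": "jog_arm", "body": {"rows": [[[0, -0.005, 0], 0, 0], [[0, -0.005, 0], 0, 0], [[0, -0.005, 0], 0, 0], [[0, -0.005, 0], 0, 0], [[0, -0.004, 0], 0, 0], [[0, 0, 0], 0, 0], [[0, 0, 0], 0, 0]]}}

```text
time_s: 13.27
ee_pos: [0.4491, -0.2042, 0.1496]
eef_rot: [-3.141, -0.0, 1.614]
force: [0.5, -1.3, 0.2]
grip_width: 0.0005
grip_force: 0.0
```

>>> {"method": "jog_arm", "body": {"rows": [[[0, -0.002, 0], 0, 0], [[0, 0, 0], 0, 0], [[0, 0, 0], 0, 0]]}}

```text
time_s: 13.52
ee_pos: [0.4474, -0.2043, 0.1495]
eef_rot: [3.142, 0.0, 1.614]
force: [1.0, -0.0, -1.0]
grip_width: 0.0005
grip_force: 0.6
```

```bash
python3 -c "
from h import *
state();knob('scene');c=knob('side')"
```

```text
t 13.5167 tcp drive mm [-15.1  48.7] z 0.1495 yaw 1.613860131580635 F [ 1. -0. -1.]
scene 120 knob drive mm [-21.4  26.7] z 0.174 cost 0.0021825060723524112
side 343 knob drive mm [-45.3  47.9] z 0.167 cost 0.0014014128945754685
```

>>> {"method": "jog_arm", "body": {"rows": [[[0, -0.002, 0], 0, 0], [[0, 0, 0], 0, 0], [[0, 0, 0], 0, 0]]}}

```text
time_s: 13.87
ee_pos: [0.4453, -0.2044, 0.1494]
eef_rot: [-3.142, -0.0, 1.614]
force: [2.1, -0.1, -1.4]
grip_width: 0.0005
grip_force: 0.7
```

>>> {"method": "jog_arm", "body": {"rows": [[[0, -0.001, 0], 0, 0], [[0, 0, 0], 0, 0], [[0, 0, 0], 0, 0]]}}

```text
time_s: 14.12
ee_pos: [0.4444, -0.2044, 0.1494]
eef_rot: [3.142, -0.0, 1.614]
force: [1.6, 0.3, -2.2]
grip_width: 0.0005
grip_force: 0.8
```

>>> {"method": "jog_arm", "body": {"rows": [[[0, -0.001, 0], 0, 0], [[0, 0, 0], 0, 0], [[0, 0, 0], 0, 0]]}}

```text
time_s: 14.37
ee_pos: [0.4434, -0.2045, 0.1494]
eef_rot: [3.142, -0.0, 1.614]
force: [2.3, 0.5, -1.9]
grip_width: 0.0005
grip_force: 0.8
```

>>> {"method": "jog_arm", "body": {"rows": [[[0, -0.001, 0], 0, 0], [[0, 0, 0], 0, 0], [[0, 0, 0], 0, 0]]}}

```text
time_s: 14.62
ee_pos: [0.4425, -0.2045, 0.1495]
eef_rot: [3.141, 0.0, 1.614]
force: [3.8, 0.7, -3.0]
grip_width: 0.0007
grip_force: 1.7
```

>>> {"method": "jog_arm", "body": {"rows": [[[0, -0.001, 0], 0, 0], [[0, 0, 0], 0, 0], [[0, 0, 0], 0, 0]]}}

```text
time_s: 14.87
ee_pos: [0.4416, -0.2045, 0.1494]
eef_rot: [3.141, 0.0, 1.614]
force: [5.9, 0.5, -3.9]
grip_width: 0.0007
grip_force: 2.7
```

```bash
python3 -c "
from h import *
state();c=knob('side')"
```

```text
t 14.8667 tcp drive mm [-21.   48.7] z 0.1494 yaw 1.6138264343783102 F [ 5.9  0.5 -3.9]
side 333 knob drive mm [-49.4  47.7] z 0.1659 cost 0.0013468245628956072
```

The force is rising with no more travel, so the lever is at the slot's end. I'll back off, lift clear and check.

>>> {"method": "jog_arm", "body": {"rows": [[[0, 0.01, 0], 0, 0], [[0, 0.015, 0], 0, 0], [[0, 0, -0.03], 0, 0], [[0, 0, -0.03], 0, 0], [[0, 0.02, -0.03], 0, 0], [[0, 0.03, -0.03], 0, 0], [[0, 0, -0.03], 0, 0], [[0, 0, 0], 0, 0], [[0, 0, 0], 0, 0], [[0, 0, 0], 0, 0]]}}

```text
time_s: 15.75
ee_pos: [0.5155, -0.2012, 0.298]
eef_rot: [-3.14, -0.001, 1.614]
force: [0.6, 1.3, -0.1]
grip_width: 0.0004
grip_force: 0.0
```

```bash
python3 -c "
from h import *
state();knob('scene');c=knob('side');cv2.imwrite('pics/s3.png',cv2.resize(c['image'][200:400,280:500,::-1],None,fx=2.5,fy=2.5))"
```

```text
t 15.75 tcp drive mm [53.1 48.8] z 0.298 yaw 1.6137597551428313 F [ 0.6  1.3 -0.1]
scene 366 knob drive mm [-47.9  47.5] z 0.1647 cost 0.0007106270101224349
side 304 knob drive mm [-49.9  47.9] z 0.1659 cost 0.000786887433597795
```

View pics/s3.png

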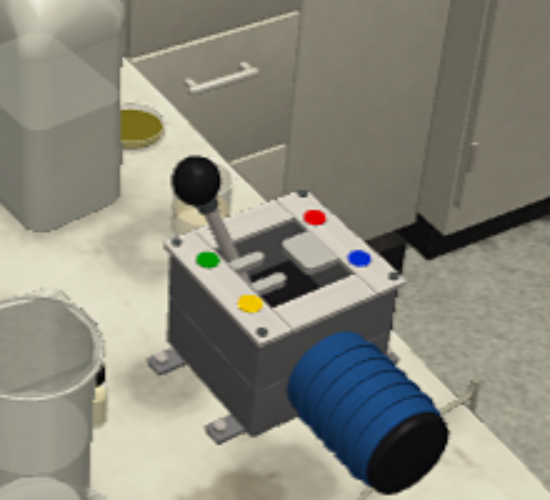

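The knob, at crop (197,182), leans over the green slot. It measures (-49, 47.7) mm against an expected 48 each way, so it is fully home. The arm is clear and nothing else has moved.

```bash
python3 -c "
from station import *
print(hand_in())"
```

```text
the job is handed in; nothing more can be done
None
```

I pushed the lever out of park, through the cross channel and fully home into the green-dot slot (near left), released it with the arm clear, and handed the job in at about 16 s of the 48 s allowed.

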